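Charge the mill jar through the spring-closed gate

ROBOT

A 6-joint arm with a two-finger parallel gripper is mounted at the origin on a cart in front of the work surface, level with it; the furniture and walls round the work are solid. World frame = base frame: x ahead of the robot, y to its left, z up, the work surface at z = 0. Lengths are in m, angles in degrees, forces in N, time in s.
With the tool pointing down it reaches from about 0.325 to 0.85 m from the base axis. Payload 15.5 kg.
Tool frame: the origin (TCP) lies at the very end of the fingers, on their centre line; the grasp point (between the pads) lies arm.grip_depth behind it (arm.grip_depth is the distance from the TCP to the grasp point, in m); z points along the fingers, y is the line along which they close (so a half turn about z gives the same grasp; the last joint's range is limited). The gripper opens to 91 mm and grips with 3 to 60 N. Pads are 32 mm wide; open, the fingers measure 118 mm over their backs; the gripper's body (76 mm by 178 mm) begins 60 mm behind the grasp point.
Start: joints at [61.221, 28.281, 77.091, -0, 74.628, -5.472], TCP at [0.247, 0.574, 0.214] pointing down, gripper open.
Joint ranges: [-166.48, 166.48], [-47.26, 123.95], [12.59, 153.08], [-70.14, 250.14], [6.76, 159.57], [-176.63, 176.63]. Speed limits (degrees/s): [108.29, 108.29, 147.25, 172.46, 172.46, 172.46].

INTERFACE

Orientations are given as a 3x3 rotation matrix whose columns are the frame's x, y, z axes.
In Python, from rig import arm gives the robot as it stands. Calls block until the motion is done:
- arm.move_to(position, orientation): joint-space move of the TCP to a pose.
- arm.move_l(position, orientation=None, feed=0.15): straight line of the TCP; orientation=None keeps the orientation; feed is the mean speed in m/s.
- arm.move_joints(angles): joint-space move.
- arm.grip(opening): finger opening in m; the grip force is fixed at half the most; returns when the fingers have stopped.
- arm.sleep(seconds).
- arm.solve_ik(position, orientation): joint angles nearest the present ones, or None.
- arm.snapshot(name): name is "scene" or "top" or "wrist"; returns the picture (420x560x3 uint8, red, green, blue); there is no depth.
- arm.get_calibration(name): a dict with "intrinsics" (3x3 intrinsics, pixels), "cam_to_world" (4x4, takes a point from camera to world coordinates). Camera axes: x right, y down, z forward; pixel columns grow to the right and rows downward; lengths in m; the calibration is good to about 2 mm. A picture is of the moment at which its call begins: read the wrist's pose just before it. get_calibration takes no time and is no camera call; for the wrist camera it gives the pose at the moment of the call.
A pose or a line that the arm cannot do raises arm.Unreachable and nothing moves.
- arm.sign_off(): hands the job in; it is judged then, once.
Readings, each from a call of its own:
- arm.current_t(): time.
- arm.current_joint_positions(): joint angles.
- arm.current_dq(): joint speeds.
- arm.current_tau(): joint torques, N m.
- arm.current_ee_pos(): TCP position.
- arm.current_tool_rot(): TCP orientation.
- arm.current_force(): force on the tool from outside, world axes, zero at the start.
- arm.current_torque(): the same for the moment, N m.
- arm.current_width(): finger opening in m.
- arm.current_grasp_force(): force on a finger pad.
Only numpy, scipy, OpenCV 4.12 (cv2) and the standard library are available. Lean on these libraries where they do the work, as an engineer would, in place of code of your own. Each camera call takes 0.05 s, during which the arm holds its last target. There are 200 camera calls.

TASK

Charge the mill jar: pick up the steel scoop with the long handle, tip all five ceramic cylinders from it into the funnel of the charging stand while the slide gate is still shut, and set the empty scoop back down flat on the table. Then pull the gate, which carries an upright knob, out against its spring until the front edge of its crossbar stands at the line scribed on the rails, so that the whole charge drops into the glass jar below, and finish while still holding the gate there, because it snaps shut when let go. Leave the jar where it stands and the other things on the table alone.

Things in the scene. Friction and masses are not known exactly. Their poses are not given: they have to be found in the camera images.
- stand: charging stand, fixed: base plate 170 x 150 x 8 mm, pillars, valve plate, steel funnel, two guide rails to the front. Origin: on the table on the funnel axis; x points front to back (rails and knob stick out to -x), y left, z up. Rails: top z 129 mm, 32 to 42 mm either side of the middle, x -200 to +100. Spring barrels outside them: y +-52, x -72 to +32, up to z 142.
- funnel_mouth (a point): centre of the funnel mouth, on the stand axis at z = 205 mm; the mouth is 126 mm wide inside, 136 mm outside, and narrows to a 41 mm throat at z = 127 mm, under which the gate lies. A wall bookshelf overhangs the back left of the table (y over about 0.2 m, x over about 0.57 m), so the right side of the funnel has more room for the arm
- gate (a joint): slide gate under the funnel: m drawn out to the front (-x of the stand). 0 = shut; 0.050 = at the mark, its port in line with the throat; stop at 0.068, where the port has gone past and half covers the throat again. A spring pulls it shut: about 4 N at 0, 11 N at the mark. The throat begins to open at about 0.007.
- knob (a point): grip point of the gate: axis of its upright round black knob, 23 mm in diameter, at z = 160 mm; moves with the gate. Full width from 10 mm below to 18 mm above this point; top at z = 182. Shut, it is 115 mm in front of the stand axis, 35 mm clear of the funnel rim (rim top z = 205). The crossbar under it (124 mm across, 14 mm deep) has its top at z = 138 mm.
- bar_front (a point): middle of the front top edge of the gate crossbar (7 mm in front of the knob axis, z = 138 mm); the edge that is brought to the mark
- mark (a point): the mark: black line scribed across both guide rails, 172 mm in front of the stand axis; this point is midway between the rails at z = 138 mm, so that bar_front meets it when the gate is at the mark (0.050)
- mill_jar: open glass jar, 77 mm in diameter, 102 mm high, loose, standing on the base plate under the outlet between three pins. Origin: centre of its underside
- scoop: steel scoop: flat pan 120 x 72 mm, floor 3 mm thick, walls 19 mm high on both sides and at the back, open front lip, straight black handle behind. Origin: centre of the underside of the pan; x points to the lip (x = +60 mm), z up. Handle: level bar along x, 14 mm wide, z = 26 to 46 mm, x = -63 to -151 mm. About 0.18 kg. Stands by itself on the pan.
- scoop_grip (a point): where to grip the scoop handle across its 14 mm width: x = -100 mm, z = 36 mm on the scoop; axes as the scoop
- scoop_lip (a point): middle of the open pouring lip, on the pan floor: x = +60 mm, z = 3 mm on the scoop
- cyl_1: one of five white ceramic grinding cylinders, 15 mm in diameter and 15 mm high, 10 g, smooth (friction about 0.3 to 0.4), standing loose in the scoop at the start. Origin: centre of one end face
- cyl_2: one of five white ceramic grinding cylinders, 15 mm in diameter and 15 mm high, 10 g, smooth (friction about 0.3 to 0.4), standing loose in the scoop at the start. Origin: centre of one end face
- cyl_3: one of five white ceramic grinding cylinders, 15 mm in diameter and 15 mm high, 10 g, smooth (friction about 0.3 to 0.4), standing loose in the scoop at the start. Origin: centre of one end face
- cyl_4: one of five white ceramic grinding cylinders, 15 mm in diameter and 15 mm high, 10 g, smooth (friction about 0.3 to 0.4), standing loose in the scoop at the start. Origin: centre of one end face
- cyl_5: one of five white ceramic grinding cylinders, 15 mm in diameter and 15 mm high, 10 g, smooth (friction about 0.3 to 0.4), standing loose in the scoop at the start. Origin: centre of one end face
- mug: bystander: green mug, 86 mm wide, 96 mm high, left of the stand, towards the front; leave it alone
- water: bystander: white-capped clear bottle, 48 mm wide, 109 mm high, left of the stand; leave it alone
- petri: bystander: flat glass dish, 57 mm wide, 12 mm high, left of the rails, near the front of the table; leave it alone
- vial: bystander: small amber vial with a black cap, 22 mm wide, 51 mm high, right of the stand; leave it alone
- marker: bystander: black felt marker, 131 mm long, 16 mm thick, lying along the front edge of the table, near the scoop; leave it alone

How it is judged (in metres and radians):
On the way, in this order (a step that is already met when the one before it is completed fails the run):
1. the scoop is being tipped with its lip over the funnel, with the gate shut (value of joint gate below 0.004 m and angle between scoop's own z axis and vertical above 0.15 rad and horizontal distance between scoop_lip and funnel_mouth below 0.1 m and height (world z) of scoop_lip above 0.17 m).
2. all five cylinders lie in the funnel and the gate is still shut (drawn out less than 4 mm) (value of joint gate below 0.004 m and horizontal distance between each of cyl_1, cyl_2, cyl_3, cyl_4, cyl_5 and funnel_mouth below 0.064 m and z of cyl_1 in the frame of stand between 0.118 and 0.205 m and z of cyl_2 in the frame of stand between 0.118 and 0.205 m and z of cyl_3 in the frame of stand between 0.118 and 0.205 m and z of cyl_4 in the frame of stand between 0.118 and 0.205 m and z of cyl_5 in the frame of stand between 0.118 and 0.205 m), for 0.3 s.
At the end, for the whole second after the job is handed in: The fingers hold the gate (contact force over 2 N) drawn out to the mark within 4 mm (46 to 54 mm); all five cylinders lie inside the jar; the jar stands upright within 12 mm of its place under the outlet; the scoop stands flat on the table, let go and at rest (value of joint gate between 0.046 and 0.054 m and contact force between the fingers and gate above 2 N and horizontal distance between each of cyl_1, cyl_2, cyl_3, cyl_4, cyl_5 and mill_jar below 0.036 m and z of cyl_1 in the frame of mill_jar between -0.002 and 0.095 m and z of cyl_2 in the frame of mill_jar between -0.002 and 0.095 m and z of cyl_3 in the frame of mill_jar between -0.002 and 0.095 m and z of cyl_4 in the frame of mill_jar between -0.002 and 0.095 m and z of cyl_5 in the frame of mill_jar between -0.002 and 0.095 m and angle between mill_jar's own z axis and vertical below 0.1 rad and horizontal distance between mill_jar and stand below 0.012 m and angle between scoop's own z axis and vertical below 0.08 rad and height (world z) of scoop between -0.006 and 0.006 m and linear speed of scoop below 0.02 m/s and contact force between the fingers and scoop below 0.1 N); the arm keeps its last pose, push and grip.
It fails at once if a bystander is pushed more than 30 mm or tipped over (distance of any of mug, water, petri, vial, marker from where it was at the start of the episode above 0.03 m or angle between any of mug, water, petri, vial's own z axis and vertical above 0.5 rad).
It also fails if it takes over 61 s, if anything falls off the work surface, if the arm or the gripper's body presses on something with over 40 N, if the wrist force passes 120 N, or if a joint passes its speed limit or range.

## Working session

There is one attempt and no reset: what is moved stays moved. The work goes in short steps, each a Python script; the robot and the scene stay as the last script left them, time stands still between calls to the robot, and variables do not carry over. Pictures are saved under pics/ and viewed, at most 10 in all, crops included, and the job is handed in when it is done.

```bash
mkdir -p pics; ls; python3 - <<'E'
from rig import arm
import cv2,numpy as np
for n in("scene","top"):
    im=arm.snapshot(n); cv2.imwrite(f"pics/{n}0.png",im[:,:,::-1])
    c=arm.get_calibration(n); print(n,np.round(c["intrinsics"],1).tolist(),np.round(c["cam_to_world"],4).tolist())
print(arm.grip_depth,arm.current_t())
E
```

```text
pics
scene [[390.5, 0.0, 274.2], [0.0, 390.5, 209.9], [0.0, 0.0, 1.0]] [[0.6699, -0.4604, 0.5824, -0.0039], [-0.7423, -0.4025, 0.5357, -0.5049], [-0.0122, -0.7912, -0.6114, 0.6615], [0.0, 0.0, 0.0, 1.0]]
top [[432.8, 0.0, 276.3], [0.0, 432.8, 209.2], [0.0, 0.0, 1.0]] [[-0.0097, -0.9966, 0.0818, 0.4263], [-0.9999, 0.0089, -0.0109, -0.0417], [0.0101, -0.0819, -0.9966, 1.2346], [0.0, 0.0, 0.0, 1.0]]
0.0188 0.1
```

View pics/scene0.png

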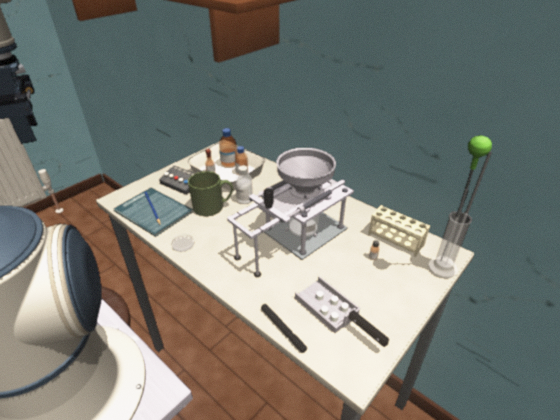

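View pics/top0.png

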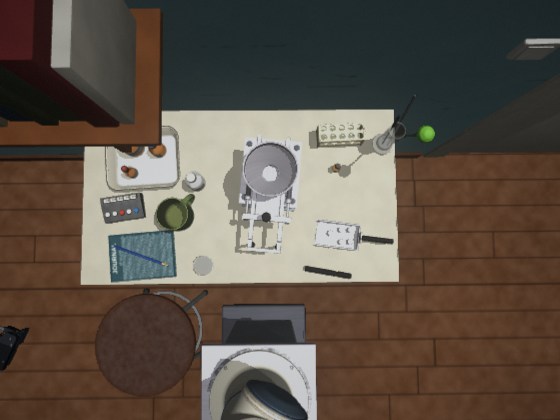

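The scene shows the scoop at about (325,303) with its handle to lower right, and the funnel at (305,165). In the top view the funnel is at (269,168), the knob at (266,217), the scoop pan at (337,235) and the handle end at (392,240). I'll enlarge the top view for precise pixels.

```bash
python3 - <<'E'
import cv2
im=cv2.imread("pics/top0.png")[125:285,230:400]
im=cv2.resize(im,None,fx=4.7,fy=3.75,interpolation=cv2.INTER_CUBIC) if 0 else cv2.resize(im,None,fx=3.75,fy=3.75,interpolation=cv2.INTER_CUBIC)
for k in range(0,170,10):
    cv2.putText(im,str(230+k),(int(k*3.75),8),0,.3,(0,0,255)); cv2.line(im,(int(k*3.75),8),(int(k*3.75),14),(0,0,255))
for k in range(0,160,10):
    cv2.putText(im,str(125+k),(0,int(k*3.75)+4),0,.3,(0,0,255)); cv2.line(im,(20,int(k*3.75)),(26,int(k*3.75)),(0,0,255))
cv2.imwrite("pics/top0c.png",im)
E
```

```text
(no output)
```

View pics/top0c.png

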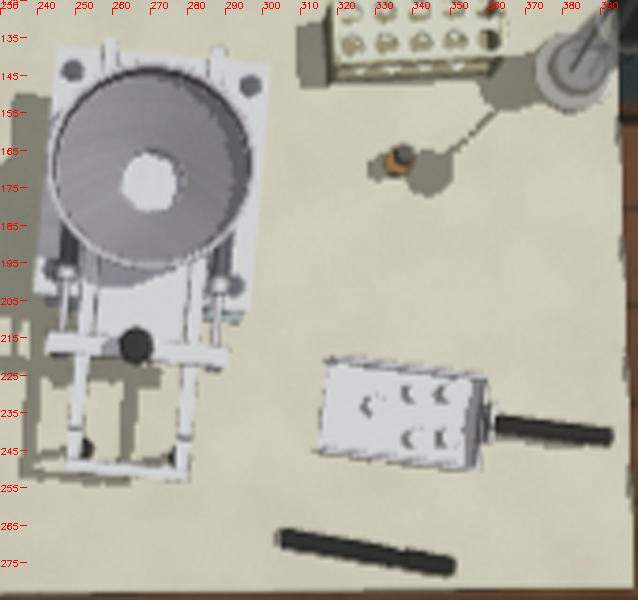

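The enlarged view gives, in original pixels: funnel rim centre (270.1,169.5), knob top (266.3,216.7), marks (250,239.4) and (279.1,241.5), handle top from (362.5,238.1) to (393.5,241.5). Next I turn these into positions.

```bash
cat > h.py <<'E'
from rig import arm
import cv2,numpy as np
def pix(n,u,v,z,cal=None):
    c=cal or arm.get_calibration(n); T=c["cam_to_world"]
    d=T[:3,:3]@np.linalg.solve(c["intrinsics"],[u,v,1]); return T[:3,3]+d*(z-T[2,3])/d[2]
def unit(v): return v/np.linalg.norm(v)
def proj(n,P):
    c=arm.get_calibration(n); T=c["cam_to_world"]
    q=c["intrinsics"]@(T[:3,:3].T@(np.asarray(P)-T[:3,3])); return q[:2]/q[2]
E
python3 - <<'E'
from h import *
f=lambda u,v:(230+u/3.75,125+v/3.75)
for n,u,v,z in[("funnel",150.5,167,.205),("knob",136,344,.182),("markL",75,429,.129),("markR",184,437,.129),("h0",497,424,.046),("h1",613,437,.046),("lipR",316,450,.003),("lipL",326,360,.019),("backL",486,377,.022),("backR",474,470,.022),("mk0",280,537,.008),("mk1",452,566,.008)]:
    print(n,np.round(pix("top",*f(u,v),z),4))
E
```

```text
funnel [ 0.6065 -0.0391  0.205 ]
knob [ 0.4944 -0.0286  0.182 ]
markL [0.4403 0.0139 0.129 ]
markR [ 0.4342 -0.06    0.129 ]
h0 [ 0.4421 -0.2907  0.046 ]
h1 [ 0.4318 -0.3756  0.046 ]
lipR [ 0.4243 -0.162   0.003 ]
lipL [ 0.4916 -0.169   0.019 ]
backL [ 0.4776 -0.2884  0.022 ]
backR [ 0.4084 -0.2777  0.022 ]
mk0 [ 0.3596 -0.1333  0.008 ]
mk1 [ 0.3366 -0.2621  0.008 ]
```

```bash
cat >> h.py <<'E'
F=np.array([.6065,-.039,.205]); SX=unit(np.array([.112,-.0105,0])) # stand x
def scoopR(yawdeg,tilt): # tilt>0: lip down
    a,t=np.radians([yawdeg,tilt])
    return np.array([[np.cos(a),-np.sin(a),0],[np.sin(a),np.cos(a),0],[0,0,1]])@np.array([[np.cos(t),0,np.sin(t)],[0,1,0],[-np.sin(t),0,np.cos(t)]])
def tool(lip,yawdeg,tilt,s=1,gz=.036): # TCP pose for a lip position
    R=scoopR(yawdeg,tilt)
    p=np.asarray(lip)+R@np.array([-.160,0,gz-.003-arm.grip_depth])
    p=p-0*R[:,2]
    return p,R@np.diag([s,-s,-1.])
E
python3 - <<'E'
from h import *
for s in(1,-1):
    p,R=tool([.4567,-.167,.003],83.1,0,s); print(s,p.round(4),[arm.solve_ik(p+[0,0,h],R) is not None and arm.solve_ik(p+[0,0,h],R).__class__ and np.round(arm.solve_ik(p+[0,0,h],R),1) for h in(0,.12)])
    for yaw in(60,83,110):
        d=scoopR(yaw,0)[:,0]
        for t in(-8,20,40,55):
            p,R=tool(F+[0,0,.017]-.03*d,yaw,t,s); q=arm.solve_ik(p,R); print(s,yaw,t,p.round(3),None if q is None else np.round(q,0))
E
```

```text
1 [ 0.4375 -0.3258  0.0172] [array([-43. ,  37.5,  99. ,  -0. ,  43.5, -36.1]), array([-43. ,  27.1,  93.6,  -0. ,  59.2, -36.1])]
1 60 -8 [ 0.511 -0.204  0.214] [-33.  22.  89.   9.  70.  -6.]
1 60 20 [ 0.519 -0.191  0.29 ] [-14.  22.  78. -19.  85.  18.]
1 60 40 [ 0.535 -0.163  0.336] [ -2.  28.  70. -35. 100.  27.]
1 60 55 [ 0.551 -0.134  0.361] [  5.  35.  65. -46. 111.  29.]
1 83 -8 [ 0.583 -0.228  0.214] [-31.  30.  75.   7.  79. -26.]
1 83 20 [ 0.585 -0.213  0.29 ] [-14.  24.  75. -20.  79.  -4.]
1 83 40 [ 0.589 -0.181  0.336] [ -1.  26.  75. -40.  85.  11.]
1 83 55 [ 0.593 -0.148  0.361] [  7.  30.  75. -53.  93.  20.]
1 110 -8 [ 0.672 -0.218  0.214] [-26.  38.  59.   6.  89. -46.]
1 110 20 [ 0.667 -0.204  0.29 ] [-14.  26.  72. -17.  71. -30.]
1 110 40 [ 0.656 -0.174  0.336] [ -2.  23.  81. -41.  66.  -8.]
1 110 55 [ 0.644 -0.142  0.361] [  7.  23.  87. -59.  69.  10.]
-1 [ 0.4375 -0.3258  0.0172] [array([-43. ,  37.5,  99. ,  -0. ,  43.5, 143.9]), array([-43. ,  27.1,  93.6,  -0. ,  59.2, 143.9])]
-1 60 -8 [ 0.511 -0.204  0.214] [-33.  22.  89.   9.  70. 174.]
-1 60 20 [ 0.519 -0.191  0.29 ] [ -14.   22.   78.  -19.   85. -162.]
-1 60 40 [ 0.535 -0.163  0.336] [  -2.   28.   70.  -35.  100. -153.]
-1 60 55 [ 0.551 -0.134  0.361] [   5.   35.   65.  -46.  111. -151.]
-1 83 -8 [ 0.583 -0.228  0.214] [-31.  30.  75.   7.  79. 154.]
-1 83 20 [ 0.585 -0.213  0.29 ] [-14.  24.  75. -20.  79. 176.]
-1 83 40 [ 0.589 -0.181  0.336] [  -1.   26.   75.  -40.   85. -169.]
-1 83 55 [ 0.593 -0.148  0.361] [   7.   30.   75.  -53.   93. -160.]
-1 110 -8 [ 0.672 -0.218  0.214] [-26.  38.  59.   6.  89. 134.]
-1 110 20 [ 0.667 -0.204  0.29 ] [-14.  26.  72. -17.  71. 150.]
-1 110 40 [ 0.656 -0.174  0.336] [ -2.  23.  81. -41.  66. 172.]
-1 110 55 [ 0.644 -0.142  0.361] [   7.   23.   87.  -59.   69. -170.]
```

```bash
python3 - <<'E'
from h import *
p,R=tool([.4567,-.167,.003],83.1,0)
arm.move_l([.26,.45,.40],feed=.3)
arm.move_to([.40,-.05,.42],R)
arm.move_to(p+[0,0,.13],R)
arm.grip(.06)
c=arm.get_calibration("wrist"); im=arm.snapshot("wrist"); cv2.imwrite("pics/w1.png",im[:,:,::-1])
np.save("w1.npy",c,allow_pickle=True)
for x in(-.063,-.151): print(x,proj("wrist",[.4375,-.3258,.046]+scoopR(83.1,0)[:,0]*(x+.1)).round(1))
print(arm.current_t(),arm.current_ee_pos(),arm.current_force())
E
```

```text
-0.063 [280.8 171.9]
-0.151 [280.8 263.6]
5.0333 [ 0.43747103 -0.32584906  0.14718927] [-0.1744647  -0.5450111   0.29237971]
```

View pics/w1.png

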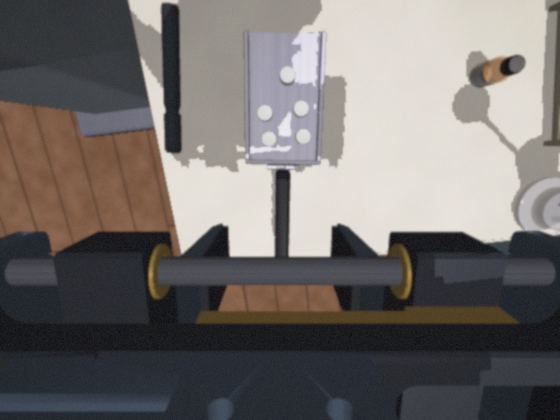

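The wrist view shows the handle from (283,170) running straight down the middle between the fingers, within 2 px of the prediction, and all five cylinders standing in the pan. Grasp and lift.

```bash
python3 - <<'E'
from h import *
p,R=tool([.4577,-.167,.003],83.1,0)
arm.move_l(p,R,feed=.12)
arm.grip(.0)
print(arm.current_width(),arm.current_grasp_force())
arm.move_l(p+[0,0,.02],feed=.05)
p2,R2=tool([.4577,-.167,.10],83.1,-6); arm.move_l(p2,R2,feed=.12)
p3,R3=tool([.50,-.167,.24],75,-6); arm.move_l(p3,R3,feed=.12)
print(arm.current_t(),arm.current_width(),arm.current_force(),arm.current_ee_pos())
cv2.imwrite("pics/w2.png",cv2.resize(np.hstack([arm.snapshot("wrist"),arm.snapshot("scene")]),(800,300))[:,:,::-1])
E
```

```text
0.013983068811995363 29.980157017707825
9.5583 0.014261570439717633 [ 0.28632286  0.33990192 -2.79437177] [ 0.45807753 -0.32187351  0.23666783]
```

View pics/w2.png

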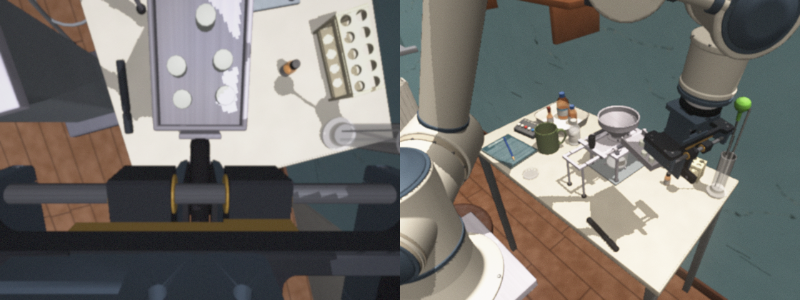

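All five cylinders are still in the lifted pan and the scoop hangs level. Move the lip over the near side of the funnel and tip in stages.

```bash
python3 - <<'E'
from h import *
yaw=62; d=scoopR(yaw,0)[:,0]; L=F+[0,0,.022]-.03*d
p,R=tool(L,yaw,-6); arm.move_l(p,R,feed=.12)
p,R=tool(L,yaw,8); arm.move_l(p,R,feed=.1)
for t in range(13,53,5):
    p,R=tool(L,yaw,t); arm.move_l(p,R,feed=.06)
print(arm.current_t(),arm.current_force(),arm.current_width())
arm.sleep(.3)
cv2.imwrite("pics/w3.png",cv2.resize(np.hstack([arm.snapshot("wrist"),arm.snapshot("top")]),(800,300))[:,:,::-1])
print(arm.current_t())
E
```

```text
14.5 [ 0.22503636  0.70272135 -3.03159994] 0.013769387253651377
14.9
```

View pics/w3.png

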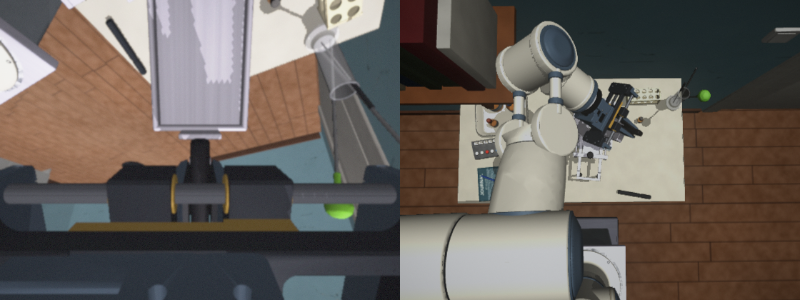

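The visible pan is empty. Level the scoop again, back off and check the funnel.

```bash
python3 - <<'E'
from h import *
yaw=62; d=scoopR(yaw,0)[:,0]; L=F+[0,0,.022]-.03*d
for t in(25,0):
    p,R=tool(L+[0,0,.01],yaw,t); arm.move_l(p,R,feed=.2)
p,R=tool([.50,-.167,.24],75,0); arm.move_l(p,R,feed=.2)
a=arm.snapshot("wrist"); b=arm.snapshot("scene"); e=arm.snapshot("top")
b=cv2.resize(b[70:280,220:500],(560,420),interpolation=cv2.INTER_CUBIC); e=cv2.resize(e[125:230,200:340],(560,420),interpolation=cv2.INTER_CUBIC)
cv2.imwrite("pics/w4.png",cv2.resize(np.vstack([np.hstack([a,b]),np.hstack([e,e*0])]),(800,600))[:,:,::-1])
print(arm.current_t(),arm.current_force())
E
```

```text
16.975 [ 1.34916847  0.72028748 -1.37008774]
```

View pics/w4.png

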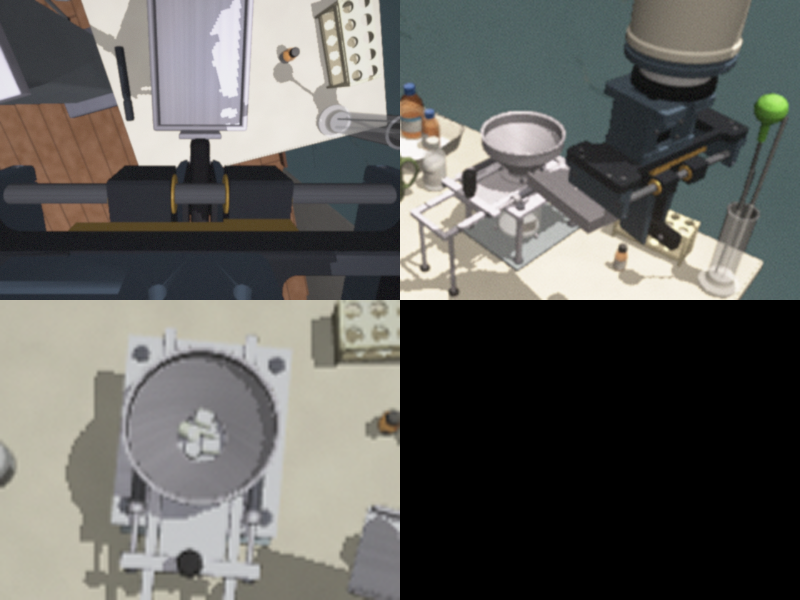

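All five cylinders lie at the throat in the funnel (bottom-left panel, about (200,435)), the gate is shut and the pan is empty. Set the scoop down and hover over the knob.

```bash
python3 - <<'E'
from h import *
p,R=tool([.4577,-.167,.05],83.1,0); arm.move_l(p,R,feed=.2)
arm.move_l(p-[0,0,.0465],feed=.08)
print(arm.current_force())
arm.grip(.05); 
arm.move_l(p+[0,0,.1],feed=.2)
K=np.array([.4944,-.0286,.182])
best=None
for s in(1,-1):
    y=s*SX; z=np.array([0,0,-1.]); Rk=np.column_stack([np.cross(y,z),y,z])
    q=arm.solve_ik(K+[0,0,.08],Rk); print(s,q)
    if q is not None and(best is None or abs(q[5])<abs(best[0][5])): best=(q,Rk)
Rk=best[1]; np.save("Rk.npy",Rk)
arm.move_l([.44,-.25,.28],feed=.3)
arm.move_to(K+[0,0,.08],Rk); arm.grip(.042)
print("pred",proj("wrist",K),proj("wrist",F),arm.current_width())
im=np.hstack([arm.snapshot("wrist"),arm.snapshot("scene")]);cv2.imwrite("pics/w5.png",cv2.resize(im,(800,300))[:,:,::-1])
cv2.imwrite("pics/w5w.png",im[:,:560,::-1]);print(arm.current_t(),arm.current_ee_pos())
E
```

```text
[ 0.0928329   0.11116716 -1.10303664]
1 [-1.02229933e+01  1.49642641e+01  9.09017000e+01 -2.54444375e-14
  7.41340358e+01 -4.86716822e+00]
-1 [-1.02229933e+01  1.49642641e+01  9.09017000e+01 -2.54444375e-14
  7.41340358e+01  1.75132832e+02]
pred [280.73829952 217.25940862] [425.06122535 224.36350682] 0.042006739819821
22.3833 [ 0.49439452 -0.02894621  0.2620296 ]
```

View pics/w5.png

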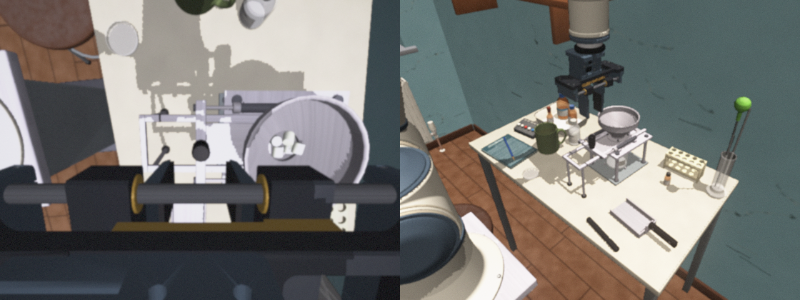

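The knob shows at about (281,210) in the wrist view, within a few mm of the prediction. The scoop lies flat and empty on the table. Grip and pull.

```bash
python3 - <<'E'
from h import *
Rk=np.load("Rk.npy"); K=np.array([.4946,-.0266,.147])
arm.move_l(K,Rk,feed=.12)
print(arm.current_force()); arm.grip(0)
print(arm.current_width(),arm.current_grasp_force(),arm.current_force(),arm.current_ee_pos())
arm.move_l(K-.05*SX,feed=.08); arm.sleep(.7)
print(arm.current_width(),arm.current_grasp_force(),arm.current_force(),arm.current_ee_pos(),arm.current_t())
w=arm.snapshot("wrist"); s=arm.snapshot("scene"); t=arm.snapshot("top")
for n,i in zip("wst",(w,s,t)): cv2.imwrite(f"pics/p6{n}.png",i[:,:,::-1])
c=lambda i,y,x,h,wd:cv2.resize(i[y:y+h,x:x+wd],(400,300),interpolation=cv2.INTER_CUBIC)
cv2.imwrite("pics/w6.png",np.vstack([np.hstack([cv2.resize(w,(400,300)),c(s,150,225,105,140)]),np.hstack([c(t,130,200,105,140),c(t,195,230,60,80)])])[:,:,::-1])
E
```

```text
[-0.06487495 -0.11933303  0.15877907]
0.02183548510414249 30.000335148652084 [ 3.79102915 -0.04068519  1.81833816] [ 0.49540865 -0.02670587  0.14737894]
0.02186797043355423 29.999512562644668 [10.85796833  1.59848075 -1.68261377] [ 0.4466087  -0.02197811  0.14742498] 25.4083
```

View pics/w6.png

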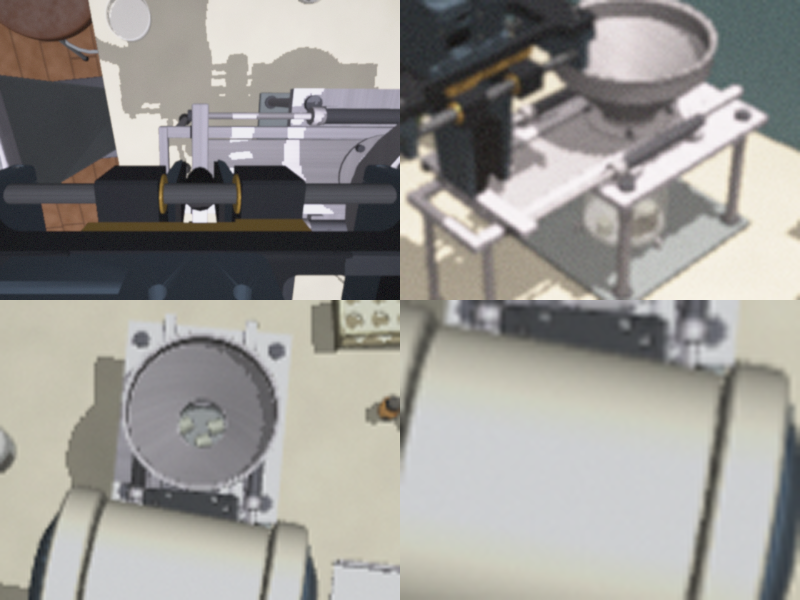

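The funnel is empty with the throat clear, and the spring force reads 10.9 N (11 N expected at the mark). I'll nudge 1 mm further out and take a close look at the crossbar against the scribed line, and at the jar.

```bash
python3 - <<'E'
from h import *
K=np.array([.4946,-.0266,.147]); arm.move_l(K-.051*SX,feed=.03); arm.sleep(.5)
print(arm.current_grasp_force(),arm.current_force(),arm.current_ee_pos(),arm.current_t())
w=arm.snapshot("wrist"); s=np.mean([arm.snapshot("scene").astype(float) for _ in range(6)],0).astype(np.uint8); t=arm.snapshot("top")
c=lambda i,y,x,h,wd:cv2.resize(i[y:y+h,x:x+wd],(400,300),interpolation=cv2.INTER_CUBIC)
cv2.imwrite("pics/w7.png",np.vstack([np.hstack([c(w,130,200,105,140),c(s,202,235,45,60)]),np.hstack([c(t,150,245,37,50),c(s,202,277,45,60)])])[:,:,::-1])
y=np.cross([0,0,1],SX)
for m in(-.037,.037):
  for d in(.172,): print("mark",m,proj("wrist",F*[1,1,0]-d*SX+m*y+[0,0,.129]),proj("scene",F*[1,1,0]-d*SX+m*y+[0,0,.129]))
E
```

```text
29.99927266209852 [11.54771652  2.98205096 -3.38070311] [ 0.44561012 -0.02186329  0.14739842] 26.3083
mark -0.037 [266.11791235 295.70202733] [258.87456982 229.77524835]
mark 0.037 [264.82710538 189.19647699] [236.9506392  213.88512496]
```

View pics/w7.png

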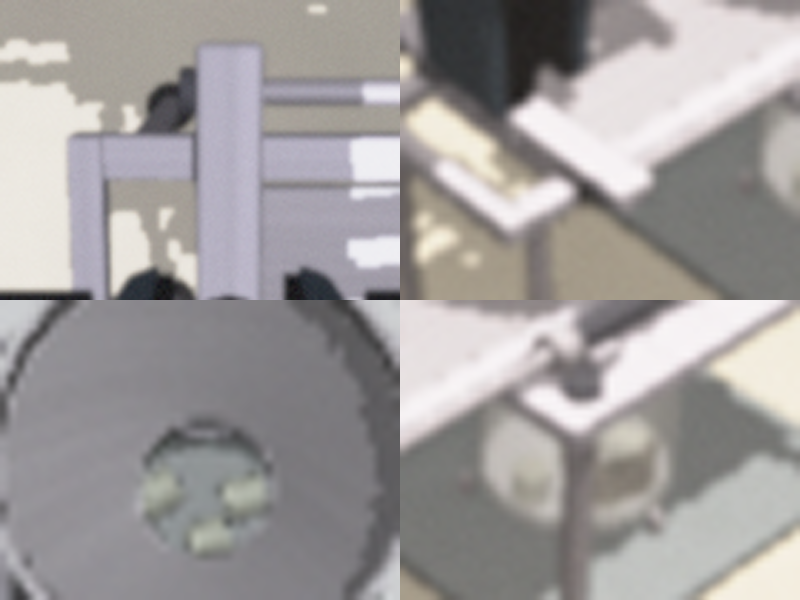

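The bar's front edge sits on the scribed line: the travel is 50.0 mm by TCP and about 50 mm in the picture. The funnel and throat are clear, and cylinders are visible down in the upright jar. Hand in.

```bash
python3 -c "
from rig import arm
print(arm.current_width(),arm.current_grasp_force(),arm.sign_off())"
```

```text
the job is handed in; nothing more can be done
0.022240694935316364 29.999269796535373 None
```

I handed the job in at about 26 s, with the gate held at the mark (about 50 mm), the funnel empty over the upright jar and the scoop flat on the table; through the throat I counted only three cylinders in the jar, and the hand-in returned no verdict.

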